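Set up a centre-punch mark and hold the hammer ready

TASK

Slide the flat aluminium bar along the table until the cross marked on it sits right under the tip of the punch in the stand, and let go of the bar. Then draw the hammer out of its sloping sleeve and hold it ready to strike: handle level, striking face down, a few centimetres straight above the punch's head, without touching the punch. Finish like that, still holding the hammer, with the bar still in place; leave the tin and the sanding block alone.

Things in the scene. Friction and masses are not known exactly. Their poses are not given: they have to be found in the camera images.
- bar: loose flat aluminium bar, 150 x 40 x 12 mm, 0.19 kg, lying flat on the table (z = 0). Origin: centre of its underside; x along its length (toward the end with the cross), y across its 40 mm width, z up. The half without the cross is free to pinch across the 40 mm width.
- mark (a point): centre of the marked dark cross (two lines, 30 x 3 mm) on the bar's upper face, at [45, 0, 12] mm in the bar's frame, 30 mm from the bar's end
- stand: punch stand, fixed: an arm holds a dark steel centre punch upright over the table. Origin: on the table below the punch; x from the punch to the column (away from the robot), z up. Foot plate x = 45 to 120 mm, 90 wide, 10 high; column 22 mm thick at x = 75; arm 24 mm wide (collar at the column 36), x = -13 to 93, z = 47 to 77. The bar comes in from the -x side.
- punch_tip (a point): the punch's lower tip, 18 mm above the table (6 mm above the bar's upper face); the punch is fixed and does not move
- punch_head (a point): top of the punch, 13 mm in diameter, 110 mm above the table, straight above the tip; it is the highest point of the stand
- holder: hammer holder, fixed to the table: foot plate 145 x 70 x 8 mm with a rectangular steel sleeve that slopes upward at 50 degrees toward the holder's +x (away from the robot). Sleeve 80 mm deep, inside 25 mm wide (along the holder's y) by 30 mm, wall 3 mm. Origin: on the table, about under the sleeve; z up.
- holder_mouth (a point): centre of the sleeve's open upper end, at [21, 0, 93] mm in the holder's frame
- holder_floor (a point): centre of the sleeve's closed lower end, at [-30, 0, 32] mm in the holder's frame; the line from here to holder_mouth is the direction to draw the hammer out
- hammer: loose hammer, wooden handle, 259 mm long, 0.3 kg. At the start its handle is in the sleeve with a little play, head up, sloping about 45 degrees, face to the under side: turned about its z till the handle is level, the face looks down. Frame: y along the handle, head at y = -113 mm, end at y = 130; x across the 98 mm head, flat striking face at -x, wedge pein at +x; z level at the start.
- hammer_grip (a point): point on the handle's centre line near the centre of mass, at [-2.5, -35, 11] mm in the hammer's frame, 165 mm from the handle end and 67 mm short of the head. The handle here is 18 mm thick along the hammer's z and 21 mm along x; it is free to be pinched along z by a gripper coming from the pein side (from the hammer's +x).
- hammer_face (a point): centre of the round striking face, 22 mm in diameter, at [-48.5, -113.5, 11] mm in the hammer's frame; the face looks along the hammer's -x
- hammer_tail (a point): end of the handle, at [-2.5, 130, 11] mm in the hammer's frame
- eyelet_tin: bystander: loose round tin, 67 mm in diameter, 28 mm high; origin: centre of its underside
- sanding_block: bystander: loose sanding block, 57 x 100 x 31 mm; origin: centre of its underside

How it is judged:
On the way, in this order (a step that is already met when the one before it is completed fails the run):
1. the cross on the bar is under the punch tip (within 6 mm), the bar flat on the table, at rest and let go (horizontal distance between mark and punch_tip below 0.006 m and angle between bar's own z axis and vertical below 0.06 rad and height (world z) of bar below 0.003 m and contact force between the fingers and bar below 0.3 N and linear speed of bar below 0.02 m/s), for 0.2 s.
2. the hammer is drawn fully out of the sleeve and held (contact force between the fingers and hammer above 1 N and contact force between hammer and holder below 0.1 N and distance between hammer_tail and holder_floor above 0.08 m), for 0.1 s.
At the end, for the whole second after the job is handed in: Cross within 6 mm of the punch tip's axis, bar flat, at rest, not touched. Fingers hold the hammer still, clear of holder and stand: face down and handle level within 12 degrees, face centre within 15 mm of the punch's axis, 10 to 90 mm above its head (all of step 1 and contact force between the fingers and hammer above 1 N and contact force between hammer and holder below 0.1 N and angle between hammer's own x axis and vertical below 0.21 rad and horizontal distance between hammer_face and punch_head below 0.015 m and z of hammer_face in the frame of punch_head between 0.01 and 0.09 m and contact force between hammer and stand below 0.1 N and linear speed of hammer below 0.03 m/s and angular speed of hammer below 0.15 rad/s); the arm keeps its last pose, push and grip.
It fails at once if the hammer knocks the punch or its stand (contact force between hammer and stand above 3 N).
It fails at once if the tin is disturbed (moved over 30 mm) (distance of eyelet_tin from where it was at the start of the episode above 0.03 m).
It fails at once if the sanding block is disturbed (moved over 30 mm) (distance of sanding_block from where it was at the start of the episode above 0.03 m).
It also fails if it takes over 48 s, if anything falls off the work surface, if the arm or the gripper's body presses on something with over 40 N, if the wrist force passes 120 N, or if a joint passes its speed limit or range.

ROBOT

A 6-joint arm with a two-finger parallel gripper is mounted at the origin on a cart in front of the work surface, level with it; the furniture and walls round the work are solid. World frame = base frame: x ahead of the robot, y to its left, z up, the work surface at z = 0. Lengths are in m, angles in rad, forces in N, time in s.
With the tool pointing down it reaches from about 0.35 to 0.875 m from the base axis. Payload 4.2 kg.
Tool frame: the origin (TCP) lies between the finger pads; the fingertips stand 19 mm ahead of it and the grasp point (between the pads) is the TCP; z points along the fingers, y is the line along which they close (so a half turn about z gives the same grasp; the last joint's range is limited). The gripper opens to 87 mm and grips with 3 to 60 N. Pads are 19 mm wide; open, the fingers measure 117 mm over their backs; the gripper's body (75 mm by 190 mm) begins 51 mm behind the grasp point.
Start: joints at [0.259, 0.385, 0.008, 0, -1.194, -0.259], TCP at [0.625, 0, 0.242] pointing down, gripper open.
Joint ranges: [-3.14, 3.14], [-1.21, 2.06], [-1.07, 1.41], [-3.16, 2.05], [-2.99, -0.16], [-3.1, 3.1]. Speed limits (rad/s): [2.79, 2.79, 3.14, 3.14, 3.14, 3.14].

INTERFACE

Orientations are given as a rotation vector (axis times angle).
In Python, from workcell import env, viewer gives the robot as it stands. The module is installed in compiled form; this text tells all that it offers.
- The arm moves only by the tool apply_moves, never from a script. Its argument "plan" is a list of rows, each a list of 2 entries, a list of its own where there are three numbers: the shift along the tool's x, y, z in mm, then the turn about the tool's z in rad. A call has 1 to 12 rows; each row is the pose to reach, as a shift and turn from the pose commanded when the call began, along the tool's axes at that moment; what a row does not reach only later rows make up. A row lasts 1/10 s, in which the tool goes at most 50 mm and 8.59 degrees, less where a joint would pass 70% of its speed; a pose out of reach is approached as far as the arm can. A call with a gripper value outside its range is refused whole. "fingers" is the opening, from 0 (shut) to 1 (fully open), set as the call begins (left out, the last holds). The fingers move at their own pace and stop on an object; "grip_force" is the grip in N (left out, the last holds). Time passes only in rows, so rows that repeat a pose let the fingers close. It gives the time, the measured TCP pose, the force, the opening and the grip force at its end, in the units of the state.
- env.sense(): the state, without advancing time (a new reading comes with each control period).
- viewer.capture(name): name is "scene" or "side" or "wrist"; returns the picture (480x640x3 uint8, red, green, blue); there is no depth.
- viewer.camera_model(name): a dict with "fx", "fy", "cx", "cy" (pixels), "R" (3x3) and "t" (3): a world point X has camera coordinates R X + t. Camera axes: x right, y down, z forward; pixel columns grow to the right and rows downward; lengths in m; the calibration is good to about 2 mm. The wrist camera is an equidistant fisheye: a pixel r from the principal point sees the ray r / f radians off the axis. A picture is of the moment at which its call begins: read the wrist's pose just before it. camera_model takes no time and is no camera call; for the wrist camera it gives the pose at the moment of the call.
- env.sign_off(): hands the job in; it is judged then, once.
The state is a dict: "clock": time; "joint_positions": joint angles; "qd": joint speeds; "effort": joint torques, N m; "position": TCP position; "orientation": TCP orientation; "force": force on the tool from outside, world axes, zero at the start; "moment": the same for the moment, N m; "width": finger opening in m; "grip_force": force on a finger pad.
Only numpy, scipy, OpenCV 4.12 (cv2) and the standard library are available. Lean on these libraries where they do the work, as an engineer would, in place of code of your own. Each camera call takes 0.05 s, during which the arm holds its last target. There are 200 camera calls.

## Working session

There is one attempt and no reset: what is moved stays moved. The work goes in short steps, Python scripts to look and compute and a tool call to move; the robot and the scene stay as the last step left them, time stands still between calls to the robot, and variables do not carry over. Pictures are saved under pics/ and viewed, at most 10 in all, crops included, and the job is handed in when it is done.

Besides the shell and the picture viewer there is one more tool, called after ">>>" as name(argument=value, ...), one argument or row to a line, values as JSON. apply_moves: Moves the arm, as the interface text tells. Its arguments: {"type":"object","properties":{"plan":{"type":"array"},"fingers":{"type":"number"},"grip_force":{"type":"number"}},"required":["plan"]}

```bash
mkdir -p pics; python3 - <<'E'
from workcell import env, viewer
import cv2,numpy as np
for n in ["scene","side","wrist"]:
    m=viewer.camera_model(n); im=viewer.capture(n)
    np.savez(f"pics/{n}0.npz",im=im,**m); cv2.imwrite(f"pics/{n}0.png",im[:,:,::-1])
    print(n,m["fx"],m["fy"],m["cx"],m["cy"],np.round(-m["R"].T@m["t"],3),np.round(m["R"],2).tolist())
s=env.sense();print(s["position"],s["orientation"],s["clock"],s["width"])
E
```

```text
scene 496.83051388982426 496.83051388982426 321.4973730708049 237.0300338081023 [ 0.036 -0.841  0.76 ] [[0.71, -0.71, -0.0], [-0.44, -0.44, -0.78], [0.55, 0.55, -0.62]]
side 608.5667419790904 608.5667419790904 324.20072120233556 241.21280152344625 [ 0.326 -1.601  0.664] [[0.98, -0.17, 0.02], [-0.05, -0.36, -0.93], [0.17, 0.92, -0.36]]
wrist 371.64829954431775 371.64829954431775 311.4934134846641 242.91914629239196 [ 0.625 -0.083  0.383] [[-1.0, -0.0, 0.0], [0.0, 0.95, 0.3], [-0.0, 0.3, -0.95]]
[6.24578673e-01 3.02343066e-05 2.40732202e-01] [ 2.22043261e+00 -2.22069598e+00 -1.74098496e-03] 0.15 0.08657700430797914
```

View pics/scene0.png

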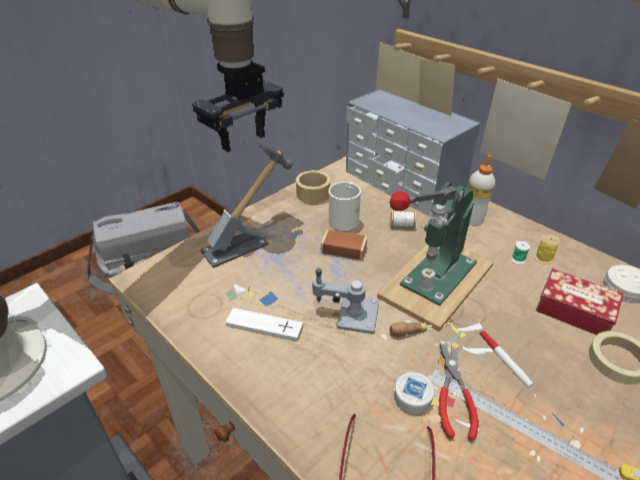

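View pics/side0.png

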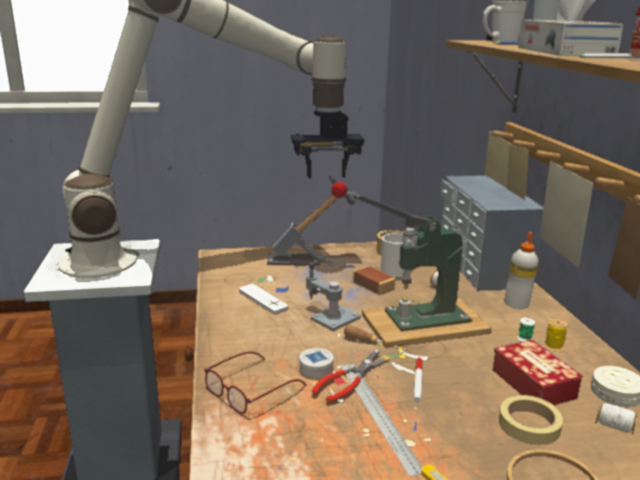

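View pics/wrist0.png

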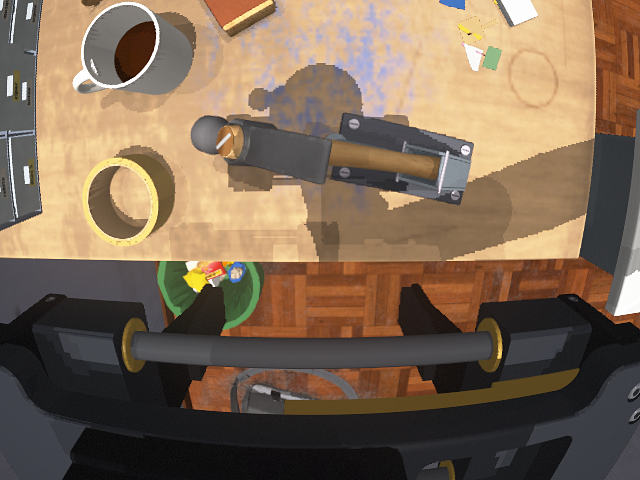

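The scene view shows the bar at about (265,324) with its cross at (286,326), and the punch stand at about (345,300). The holder and hammer are at (245,210), the tin at (414,393) and the sanding block at (344,243). The side view shows the same layout with the stand at (330,300). The wrist view shows the hammer lying along the holder, head near (215,138) and handle to (440,165). I'll zoom in on the details.

```bash
python3 - <<'E'
import cv2,numpy as np
S=cv2.imread("pics/scene0.png");D=cv2.imread("pics/side0.png")
def c(im,x,y,w,h,W,H):
    return cv2.resize(im[y:y+h,x:x+w],(W,H),interpolation=cv2.INTER_CUBIC)
m=np.zeros((600,800,3),np.uint8)
m[:300,:400]=c(S,300,255,100,75,400,300)   # 4x
m[:300,400:]=c(D,290,258,100,75,400,300)   # 4x
m[300:,:400]=c(S,195,135,133,133*3//4+0,400,300) # 3x
m[300:,400:]=c(D,250,170,133,99,400,300)
cv2.imwrite("pics/m1.png",m)
E
```

```text
(no output)
```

View pics/m1.png

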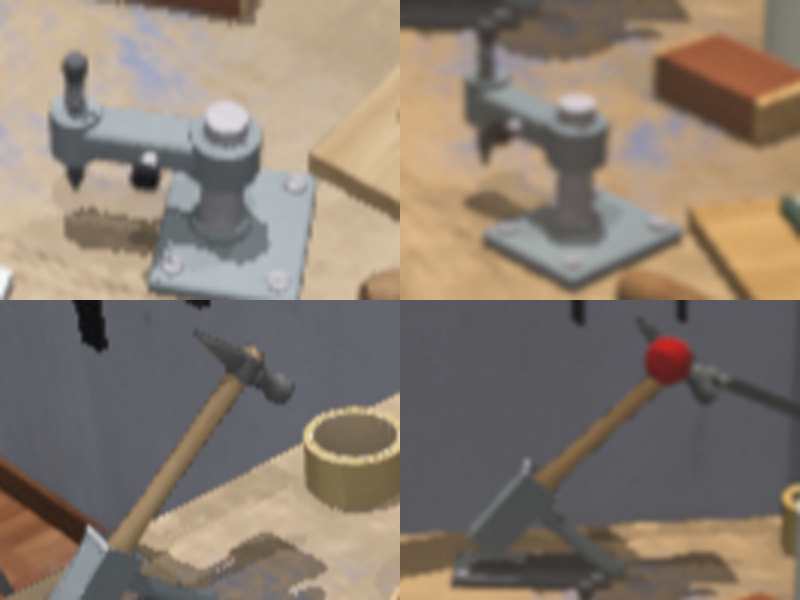

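The stand crops show the punch head at scene (318.7,269) and side (311.5,265), with its tip at scene (318.7,302.5) and side (311.2,298.5). The pein tip is at scene (260,146) and side (329.5,177), and the handle meets the sleeve at scene (236,217) and side (297,230).

```bash
cat > h.py <<'E'
import numpy as np,cv2
def load(n): return dict(np.load(f"pics/{n}.npz"))
def ray(m,u,v,fish=False):
    x=(u-m["cx"])/m["fx"];y=(v-m["cy"])/m["fy"]
    if fish:
        r=np.hypot(x,y);s=np.sin(r)/max(r,1e-9);d=np.array([x*s,y*s,np.cos(r)])
    else: d=np.array([x,y,1.])
    d=m["R"].T@d; return -m["R"].T@m["t"],d/np.linalg.norm(d)
def plane(m,u,v,z,fish=False):
    o,d=ray(m,u,v,fish);return o+d*(z-o[2])/d[2]
def tri(*rs):
    A=np.zeros((3,3));b=np.zeros(3)
    for o,d in rs:
        P=np.eye(3)-np.outer(d,d);A+=P;b+=P@o
    X=np.linalg.solve(A,b)
    return X,max(np.linalg.norm(np.cross(X-o,d)) for o,d in rs)
E
python3 - <<'E'
from h import *
np.set_printoptions(precision=4,suppress=True)
S,D,W=load("scene0"),load("side0"),load("wrist0")
for n,a,b in [("phead",(318.7,269),(311.5,265)),("ptip",(318.7,302.5),(311.2,298.5)),("pein",(260,146),(329.5,177)),("sleeve",(236,217),(297,230)),("face",(290,164),(350,198))]:
    print(n,tri(ray(S,*a),ray(D,*b)))
print("phead z.11",plane(S,318.7,269,.11),plane(D,311.5,265,.11),"tip z.018",plane(S,318.7,302.5,.018),plane(D,311.2,298.5,.018))
for p in [(337.5,327),(378,298.7)]: print("foot S",plane(S,*p,.01))
for p in [(311.2,317.5),(360.5,316),(333.2,330)]: print("foot D",plane(D,*p,.01))
im=S["im"].astype(int);roi=np.zeros(im.shape[:2],np.uint8);roi[300:345,215:310]=1
m=((im.min(2)>185)&(im.max(2)-im.min(2)<40)&(roi>0)).astype(np.uint8)
m=cv2.morphologyEx(m,cv2.MORPH_CLOSE,np.ones((7,7)))
cn=max(cv2.findContours(m,0,1)[0],key=cv2.contourArea);print("bar area",cv2.contourArea(cn))
P=np.array([plane(S,*p[0],.012)[:2] for p in cn],np.float32);print("bar rect",cv2.minAreaRect(P),"cross",plane(S,286,326,.012))
for p in [(345,113),(475,148),(462,203)]: print("holderfoot W",plane(W,*p,.008,True))
for p,z in [((335,157),.1),((438,167),.05)]: print("handle W",plane(W,*p,z,True))
print("pein W,S,D?",plane(W,230,140,.2,True))
E
```

```text
phead (array([ 0.5341, -0.3317,  0.1066]), np.float64(0.0033678740717965235))
ptip (array([ 0.5323, -0.3342,  0.02  ]), np.float64(0.0008984572596572955))
pein (array([ 0.622 , -0.0634,  0.2392]), np.float64(0.0020436386042115098))
sleeve (array([ 0.5354, -0.0658,  0.0942]), np.float64(0.002168827448375618))
face (array([ 0.6702, -0.1043,  0.1916]), np.float64(0.0017798063753577133))
phead z.11 [ 0.5356 -0.332   0.11  ] [ 0.5296 -0.3453  0.11  ] tip z.018 [ 0.5347 -0.3323  0.018 ] [ 0.5321 -0.3316  0.018 ]
foot S [ 0.5196 -0.4001  0.01  ]
foot S [ 0.6355 -0.4067  0.01  ]
foot D [ 0.52   -0.4091  0.01  ]
foot D [ 0.6313 -0.4178  0.01  ]
foot D [ 0.5583 -0.4713  0.01  ]
bar area 1134.5
bar rect ((0.42460325360298157, -0.287669837474823), (0.04216000810265541, 0.150501549243927), 29.847681045532227) cross [ 0.4485 -0.3279  0.012 ]
holderfoot W [ 0.5903 -0.0998  0.008 ]
holderfoot W [ 0.4489 -0.0707  0.008 ]
holderfoot W [ 0.4598 -0.01    0.008 ]
handle W [ 0.6059 -0.0618  0.1   ]
handle W [ 0.5059 -0.0518  0.05  ]
pein W,S,D? [ 0.6644 -0.0782  0.2   ]
```

The measurements check out against the given sizes. The punch is at (0.534,-0.332) and the stand's x axis points at -60°. The bar's centre is (0.4246,-0.2877), its direction is also -60°, and its size fits. I'll go up over the hammer, turn the camera away from the stand and move to the bar's free half.

>>> apply_moves(
  plan=[
    [[0, 45, -20], 0.15],
    [[0, 90, -60], 0.3],
    [[30, 130, -80], 0.45],
    [[70, 170, -80], 0.6],
    [[110, 200, -80], 0.75],
    [[150, 220, -80], 0.9],
    [[190, 220, -70], 1.05],
    [[230, 220, -50], 1.2],
    [[253, 220, -20], 1.35],
    [[253, 220, 10], 1.5],
    [[253, 220, 40], 1.65],
    [[253, 220, 70], 1.8],
  ],
  fingers=1,
)

```text
clock: 1.35
position: [0.4045, -0.2533, 0.1702]
orientation: [-0.371, -3.119, -0.0]
force: [1.0, -0.2, -0.4]
width: 0.087
grip_force: 0.0
```

```bash
python3 - <<'E'
from workcell import env
from scipy.spatial.transform import Rotation as R
import numpy as np
s=env.sense();print(s["clock"],s["position"],R.from_rotvec(s["orientation"]).as_matrix().round(3).tolist(),s["joint_positions"])
E
```

```text
1.35 [ 0.40449567 -0.25327283  0.17024667] [[-0.972, 0.234, -0.0], [0.234, 0.972, 0.0], [0.0, 0.0, -1.0]] [-2.18071670e-01  2.04237716e-01 -4.48033878e-01 -1.62574622e-04
 -9.18714028e-01 -1.58908998e+00]
```

>>> apply_moves(
  plan=[
    [[0, 0, 10], 0.15],
    [[0, 0, 30], 0.3],
    [[0, 0, 50], 0.45],
    [[0, 0, 70], 0.6],
    [[0, 0, 70], 0.75],
    [[0, 0, 70], 0.818],
    [[0, 0, 70], 0.818],
  ],
)

```text
clock: 2.05
position: [0.4048, -0.2529, 0.1012]
orientation: [-1.57, -2.72, 0.0]
force: [1.5, -0.2, 1.2]
width: 0.0872
grip_force: 0.0
```

```bash
python3 - <<'E'
from workcell import env, viewer
from h import *
s=env.sense();m=viewer.camera_model("wrist"); im=viewer.capture("wrist")
np.savez("pics/wrist1.npz",im=im,**m); cv2.imwrite("pics/wrist1.png",im[:,:,::-1])
print(s["position"],s["orientation"],s["joint_positions"][5],-m["R"].T@m["t"])
E
```

```text
[ 0.40482305 -0.25292544  0.10120043] [-1.57010193e+00 -2.72017229e+00  3.53279810e-04] -2.400652584956658 [ 0.36335053 -0.18118528  0.24409067]
```

View pics/wrist1.png

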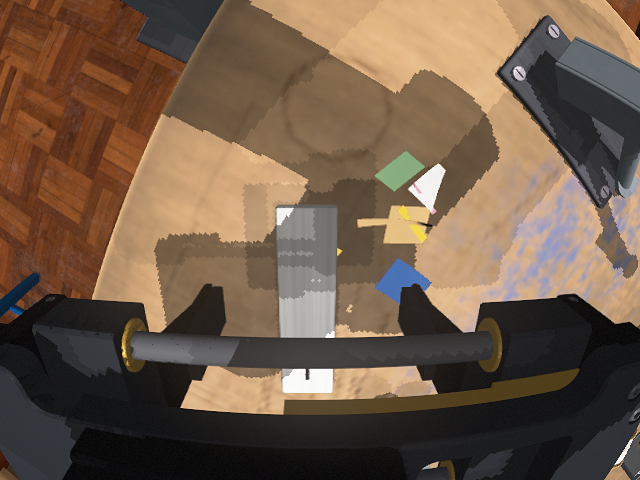

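The bar lies centred and aligned between the fingers, with its free end at (276–337, 206) and the far end at (283–333, 390). Next I check it by ray casting while descending to grip.

```bash
python3 - <<'E'
from h import *
np.set_printoptions(precision=4,suppress=True)
W=load("wrist1")
c=[plane(W,*p,.012,True)[:2] for p in [(276,206),(337,206),(283,390),(333,390)]]
print(np.array(c)); e=(c[0]+c[1])/2;f=(c[2]+c[3])/2;u=(f-e);print(np.linalg.norm(u),np.degrees(np.arctan2(u[1],u[0])),(e+f)/2)
E
```

```text
[[ 0.3675 -0.234 ]
 [ 0.4012 -0.2146]
 [ 0.4413 -0.3616]
 [ 0.4757 -0.3416]]
0.14731821985876775 -59.78628654221964 [ 0.4214 -0.2879]
```

>>> apply_moves(
  plan=[
    [[0, 0, 40], 0],
    [[0, 0, 70], 0],
    [[0, 0, 78], 0],
    [[0, 0, 78], 0],
  ],
)

```text
clock: 2.5
position: [0.4044, -0.2529, 0.0228]
orientation: [-1.568, -2.719, 0.001]
force: [0.1, 0.3, 0.8]
width: 0.0871
grip_force: 0.0
```

>>> apply_moves(
  plan=[
    [[0, 0, 0], 0],
    [[0, 0, 0], 0],
    [[0, 0, 0], 0],
    [[0, 0, 0], 0],
    [[0, 0, 0], 0],
    [[0, 0, 0], 0],
    [[0, 0, 0], 0],
    [[0, 0, 0], 0],
  ],
  fingers=0.35,
  grip_force=12,
)

```text
clock: 3.3
position: [0.4042, -0.253, 0.0236]
orientation: [-1.571, -2.719, 0.001]
force: [-2.1, -0.6, 3.4]
width: 0.04
grip_force: 12.0
```

>>> apply_moves(
  plan=[
    [[-3, 15, 0], 0],
    [[-10, 30, 0], 0],
    [[-18, 45, 0], 0],
    [[-28, 58, 0], 0],
    [[-36, 68, 0], 0],
    [[-43, 72, 0], 0],
    [[-48, 72, 0], 0],
    [[-48, 72, 0], 0],
    [[-48, 72, 0], 0],
  ],
)

```text
clock: 4.2
position: [0.491, -0.2583, 0.0236]
orientation: [-1.57, -2.72, 0.0]
force: [-1.9, 2.1, 3.7]
width: 0.0398
grip_force: 12.0
```

```bash
python3 - <<'E'
from workcell import env, viewer
from h import *
o=[]
for n,(x,y,w,h) in dict(scene=(255,240,120,100),side=(240,240,120,100)).items():
    m=viewer.camera_model(n);im=viewer.capture(n);np.savez(f"pics/{n}2.npz",im=im,**m)
    o.append(cv2.resize(im[y:y+h,x:x+w,::-1],None,fx=400/w,fy=400/w,interpolation=cv2.INTER_CUBIC)[:334])
m=viewer.camera_model("wrist");im=viewer.capture("wrist");np.savez("pics/wrist2.npz",im=im,**m)
a=np.hstack(o);b=np.zeros((260,800,3),np.uint8);b[:,:]=cv2.resize(im[220:428,:,::-1],(800,260))
cv2.imwrite("pics/m2.png",np.vstack([a,b]))
E
```

```text
(no output)
```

View pics/m2.png

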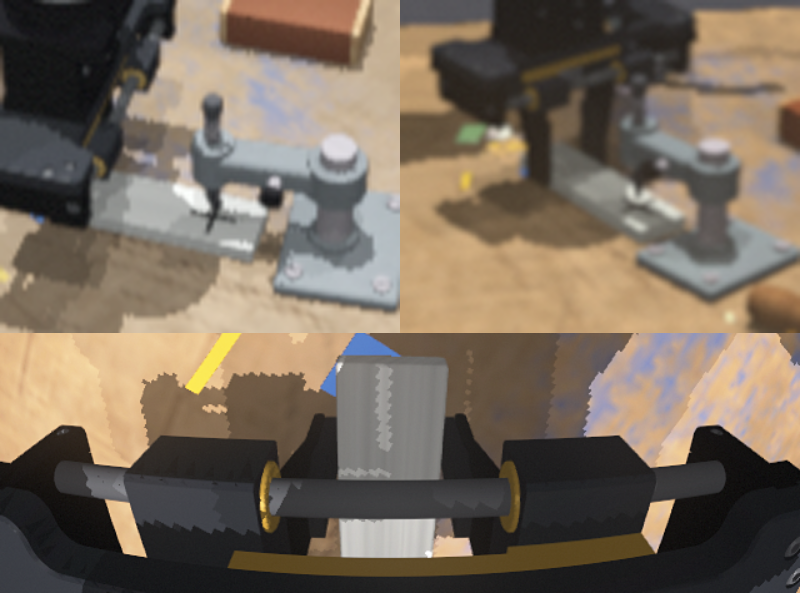

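The fingers hold the bar with the cross almost under the tip, at about (213,208–216) in the left crop. I'll check it more closely.

```bash
python3 - <<'E'
from h import *
np.set_printoptions(precision=4,suppress=True)
W,S,D=load("wrist2"),load("scene2"),load("side2")
e=(plane(W,270.4,238.4,.012,True)+plane(W,358.4,242,.012,True))/2
u=np.array([.5,-.866,0]);print("end",e,"mark",e+.12*u)
a=cv2.resize(S["im"][290:325,295:345,::-1],(800,560)[0:2],interpolation=cv2.INTER_CUBIC)[:,:400*2]
b=cv2.resize(D["im"][285:320,290:340,::-1],(800,560),interpolation=cv2.INTER_CUBIC)
cv2.imwrite("pics/m3.png",np.vstack([cv2.resize(a,(400,280)),cv2.resize(b,(400,280))]).reshape(560,400,3) if 0 else np.hstack([cv2.resize(a,(400,280)),cv2.resize(b,(400,280))]))
E
```

```text
end [ 0.4741 -0.2266  0.012 ] mark [ 0.5341 -0.3306  0.012 ]
```

View pics/m3.png

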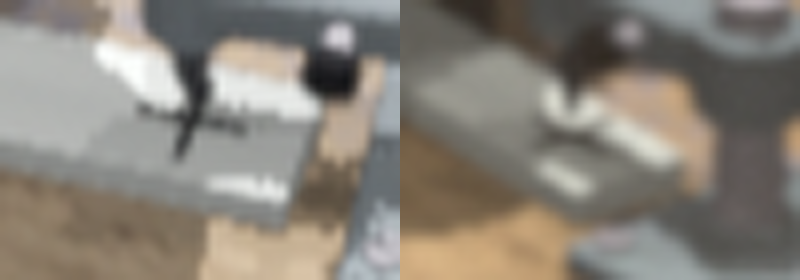

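```bash
python3 - <<'E'
from h import *
np.set_printoptions(precision=4,suppress=True)
S=load("scene2");D=load("side2")
print(plane(S,319,304.9,.012),plane(S,318.7,302.5,.018), "side cross",plane(D,290+172/8,285+133/8,.012))
E
```

```text
[ 0.5344 -0.3334  0.012 ] [ 0.5347 -0.3323  0.018 ] side cross [ 0.5322 -0.336   0.012 ]
```

The cross is within about 1 mm of the tip's axis by same-camera comparison. I'll release, rise, and meanwhile triangulate the hammer from the first pictures.

>>> apply_moves(
  plan=[
    [[0, 0, 0], 0],
    [[0, 0, 0], 0],
    [[0, 0, 0], 0],
    [[0, 0, 0], 0],
  ],
  fingers=0.75,
)

```text
clock: 4.75
position: [0.4916, -0.2586, 0.0234]
orientation: [1.57, 2.72, 0.0]
force: [0.5, -0.1, 0.4]
width: 0.0617
grip_force: 0.0
```

>>> apply_moves(
  plan=[
    [[0, 0, -15], 0],
    [[0, 0, -50], 0],
    [[0, 0, -90], 0],
    [[0, 0, -130], 0],
    [[0, 0, -170], 0],
    [[0, 0, -210], 0],
    [[0, 0, -250], 0],
    [[0, 0, -276], 0],
    [[0, 0, -276], 0],
  ],
)

```text
clock: 5.65
position: [0.4932, -0.2593, 0.3044]
orientation: [1.565, 2.712, 0.003]
force: [0.6, -0.5, -0.3]
width: 0.0652
grip_force: 0.0
```

```bash
python3 - <<'E'
from workcell import env, viewer
from h import *
np.set_printoptions(precision=4,suppress=True)
S,D,W=load("scene0"),load("side0"),load("wrist0")
print("pein",tri(ray(S,260,146),ray(D,329.5,177),ray(W,329,158,True)))
print("hend",tri(ray(S,281,151),ray(W,228,138,True)))
print("hm",tri(ray(S,236,217),ray(D,297,230)))
# handle plane: wrist pts along handle centre line
for a,b in [((335,157),(425,168))]:
    o,d1=ray(W,*a,True);_,d2=ray(W,*b,True);n=np.cross(d1,d2);n/=np.linalg.norm(n);print("plane n",n,n@o)
# two plane intersection with scene handle line
    o2,e1=ray(S,236,217);_,e2=ray(S,274,163);n2=np.cross(e1,e2);n2/=np.linalg.norm(n2)
    d=np.cross(n,n2);d/=np.linalg.norm(d);d*=np.sign(d[2]);p=np.linalg.solve(np.vstack([n,n2,d]),[n@o,n2@o2,0]);p=p+d*(.15-p[2])/d[2]
    print("handle dir",d,"elev",np.degrees(np.arcsin(d[2])),"az",np.degrees(np.arctan2(d[1],d[0])),"p@.15",p)
S2=load("scene2");i=viewer.capture("scene");np.savez("pics/scene3.npz",im=i,**viewer.camera_model("scene"))
m=viewer.camera_model("wrist");im=viewer.capture("wrist");np.savez("pics/wrist3.npz",im=im,**m)
print(env.sense()["position"],env.sense()["joint_positions"])
E
```

```text
pein (array([ 0.6185, -0.071 ,  0.2423]), np.float64(0.0030740214079695728))
hend (array([ 0.6633, -0.081 ,  0.2192]), np.float64(0.0025439030746856367))
hm (array([ 0.5354, -0.0658,  0.0942]), np.float64(0.002168827448375618))
plane n [0.0929 0.9934 0.0666] 0.001583683983049204
handle dir [ 0.7158 -0.1131  0.689 ] elev 43.55358701898125 az -8.981754499703483 p@.15 [ 0.6092 -0.0654  0.15  ]
[ 0.4913 -0.2584  0.2996] [-0.1925  0.2288 -0.0687 -0.0007 -1.2724 -2.4255]
```

The hammer handle rises at about 44° with an azimuth of about -9°. I'm moving above the handle with the fingers closing across it, then taking one closer look.

>>> apply_moves(
  plan=[
    [[25, 32, 0], -0.15],
    [[50, 64, 0], -0.3],
    [[76, 96, 0], -0.45],
    [[102, 128, 0], -0.6],
    [[127, 160, 0], -0.75],
    [[127, 160, 0], -0.89],
    [[127, 160, 0], -0.89],
    [[127, 160, 0], -0.89],
  ],
  fingers=0.8,
)

```text
clock: 6.55
position: [0.5658, -0.0687, 0.2981]
orientation: [-0.251, -3.129, 0.001]
force: [0.1, 0.8, -0.6]
width: 0.0695
grip_force: 0.0
```

```bash
python3 - <<'E'
from workcell import env, viewer
from h import *
np.set_printoptions(precision=4,suppress=True)
s=env.sense();m=viewer.camera_model("wrist"); im=viewer.capture("wrist")
np.savez("pics/wrist4.npz",im=im,**m); cv2.imwrite("pics/wrist4.png",im[:,:,::-1])
print(s["position"],s["orientation"],s["joint_positions"],-m["R"].T@m["t"])
W=load("wrist0")
print("tape",[plane(W,*p,.04,True) for p in [(84,200),(173,200),(128,157),(128,243)]],"mug",[plane(W,*p,.09,True) for p in [(85,45),(160,45),(190,50)]])
E
```

```text
[ 0.5658 -0.0687  0.2981] [-0.2514 -3.1287  0.0007] [ 0.1632  0.2577 -0.0339 -0.0003 -1.2821 -1.8943] [ 0.4844 -0.0553  0.4412]
tape [array([ 0.867 , -0.0227,  0.04  ]), array([ 0.7596, -0.0188,  0.04  ]), array([ 0.8063, -0.0643,  0.04  ]), array([0.817 , 0.0255, 0.04  ])] mug [array([ 0.8231, -0.1728,  0.09  ]), array([ 0.7475, -0.1596,  0.09  ]), array([ 0.7209, -0.1519,  0.09  ])]
```

View pics/wrist4.png

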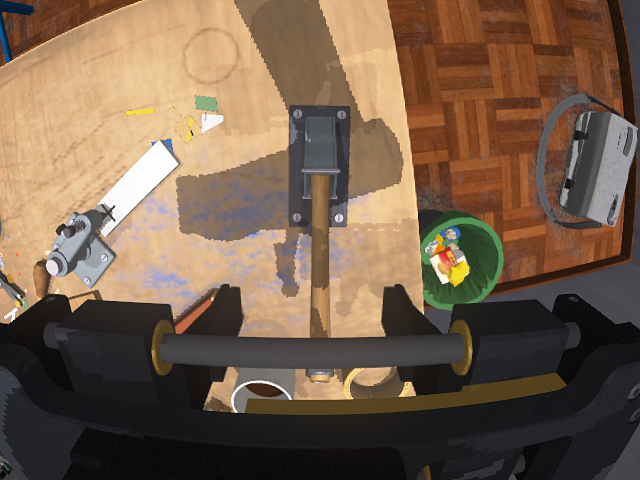

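The handle runs straight up the image from (319,172) at the sleeve mouth to (320,375) at the head, parallel to the tool and a few mm to the right of the finger midline. The bar's cross is visible under the punch at (107,213).

```bash
python3 - <<'E'
from h import *
np.set_printoptions(precision=4,suppress=True)
from scipy.spatial.transform import Rotation as R
W=load("wrist4");T=np.array([.5658,-.0687,.2981]);Rt=R.from_rotvec([-.2514,-3.1287,.0007]).as_matrix()
for n,p,z in [("mouth handle",(319.5,174),.1),("handle mid",(320,270),.16),("head",(320,375),.215),("rim L",(303,170),.105),("rim R",(336,170),.105),("footTL",(290,107),.008),("footTR",(350,106),.008),("footBL",(289,226),.008),("footBR",(347,227),.008)]:
    X=plane(W,*p,z,True);print(n,X,"tool mm",(Rt.T@(X-T))*1000)
S=load("scene0")
for p in [(236,217),(255,190),(274,163)]:
    print(tri(ray(W,319.7,174+ (p[0]-236)*4.0,True),ray(S,*p)))
# intersect scene rays with vertical handle plane seen by wrist
o,a=ray(W,319.5,174,True);_,b=ray(W,320,375,True);n=np.cross(a,b)
for p in [(236,217),(255,190),(274,163),(281,151)]:
    c,d=ray(S,*p);print("hdl",c+d*((o-c)@n)/(d@n))
E
```

```text
mouth handle [ 0.5245 -0.0544  0.1   ] tool mm [ 42.4946   7.6472 198.2131]
handle mid [ 0.5943 -0.0661  0.16  ] tool mm [-28.0633   7.2272 138.0182]
head [ 0.6573 -0.0767  0.215 ] tool mm [-91.8302   6.7447  82.842 ]
rim L [ 0.5179 -0.0686  0.105 ] tool mm [ 46.7384  -7.3919 193.2349]
rim R [ 0.5226 -0.0391  0.105 ] tool mm [ 46.8473  22.4596 193.2152]
footTL [ 0.4524 -0.0752  0.008 ] tool mm [110.0818 -24.2994 290.4217]
footTR [ 0.4618 -0.0071  0.008 ] tool mm [111.6931  44.395  290.3801]
footBL [ 0.5916 -0.1001  0.008 ] tool mm [-31.2649 -26.7307 290.0327]
footBR [ 0.6039 -0.0312  0.008 ] tool mm [-32.4159  43.2993 289.9826]
(array([ 0.5325, -0.058 ,  0.0918]), np.float64(0.00786869344655999))
(array([ 0.5891, -0.0666,  0.1415]), np.float64(0.005812674990045063))
(array([ 0.639 , -0.0752,  0.1904]), np.float64(0.009448158983157259))
hdl [ 0.5425 -0.0569  0.0884]
hdl [ 0.5962 -0.066   0.141 ]
hdl [ 0.6491 -0.075   0.1928]
hdl [ 0.6686 -0.0785  0.2169]
```

>>> apply_moves(
  plan=[
    [[-4, 7, 30], 0],
    [[-4, 7, 70], 0],
    [[-4, 7, 110], 0],
    [[-4, 7, 140], 0],
    [[-4, 7, 160], 0],
    [[-4, 7, 168], 0],
    [[-4, 7, 168], 0],
  ],
)

```text
clock: 7.3
position: [0.5708, -0.0631, 0.1306]
orientation: [-0.25, -3.129, 0.001]
force: [-0.4, 0.1, 0.1]
width: 0.0696
grip_force: 0.0
```

```bash
python3 - <<'E'
from workcell import env, viewer
from h import *
s=env.sense();print(s["position"],s["force"],s["moment"])
a=viewer.capture("scene");b=viewer.capture("side")
o=[cv2.resize(a[90:270,170:350,::-1],(400,400),interpolation=cv2.INTER_CUBIC),cv2.resize(b[120:280,240:400,::-1],(400,400),interpolation=cv2.INTER_CUBIC)]
cv2.imwrite("pics/m4.png",np.hstack(o))
E
```

```text
[ 0.57075232 -0.06308712  0.1305831 ] [-0.42863171  0.13652638  0.13618885] [-0.01449995 -0.19215171  0.01673949]
```

View pics/m4.png

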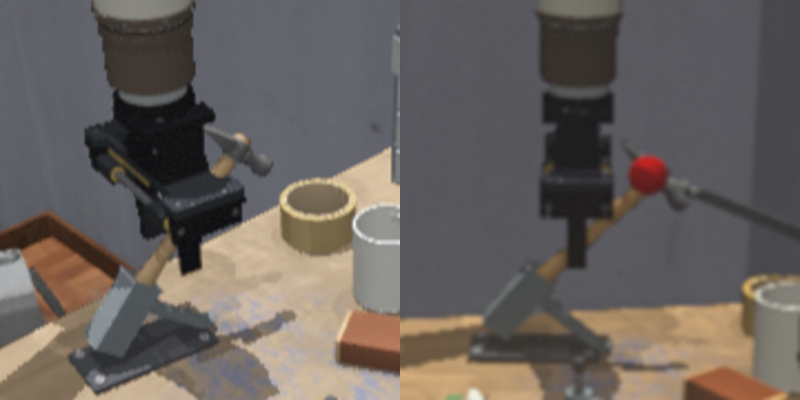

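The fingers straddle the handle well clear of the sleeve, and the pein clears the gripper body (left crop, around (220,140)). I'll close the gripper now.

>>> apply_moves(
  plan=[
    [[0, 0, 0], 0],
    [[0, 0, 0], 0],
    [[0, 0, 0], 0],
    [[0, 0, 0], 0],
    [[0, 0, 0], 0],
    [[0, 0, 0], 0],
    [[0, 0, 0], 0],
    [[0, 0, 0], 0],
  ],
  fingers=0.05,
  grip_force=50,
)

```text
clock: 8.2
position: [0.5715, -0.0621, 0.1315]
orientation: [0.248, 3.132, 0.001]
force: [0.3, 1.2, -0.5]
width: 0.0175
grip_force: 50.0
```

>>> apply_moves(
  plan=[
    [[-6, 0, -8], 0],
    [[-13, 0, -15], 0],
    [[-19, 0, -23], 0],
    [[-26, 0, -31], 0],
    [[-32, 0, -38], 0],
  ],
)

```text
clock: 8.7
position: [0.6039, -0.0674, 0.1703]
orientation: [0.247, 3.131, 0.0]
force: [0.3, -1.0, -4.2]
width: 0.0178
grip_force: 50.0
```

>>> apply_moves(
  plan=[
    [[-8, 0, -10], 0],
    [[-16, 0, -19], 0],
    [[-24, 0, -29], 0],
    [[-32, 0, -38], 0],
    [[-42, 0, -52], 0],
    [[-42, 0, -66], 0],
    [[-42, 0, -66], 0],
    [[-42, 0, -66], 0],
  ],
)

```text
clock: 9.5
position: [0.6443, -0.0738, 0.2354]
orientation: [-0.247, -3.131, -0.001]
force: [-0.9, -0.3, -4.5]
width: 0.0178
grip_force: 50.0
```

```bash
python3 - <<'E'
from workcell import env, viewer
from h import *
s=env.sense();print(s["position"],s["force"],s["moment"],s["width"])
out=[]
for n in ("scene","side"):
    m=viewer.camera_model(n);im=viewer.capture(n);np.savez(f"pics/{n}5.npz",im=im,**m)
    x,y,w,h=(170,50,200,225) if n=="scene" else (230,80,200,225)
    out.append(cv2.resize(im[y:y+h,x:x+w,::-1],(400,450),interpolation=cv2.INTER_CUBIC))
cv2.imwrite("pics/m5.png",np.hstack(out))
E
```

```text
[ 0.64430166 -0.07382448  0.23543831] [-0.93121269 -0.34921506 -4.49108755] [-0.02930608  0.02196962  0.00624378] 0.01778501127510571
```

View pics/m5.png

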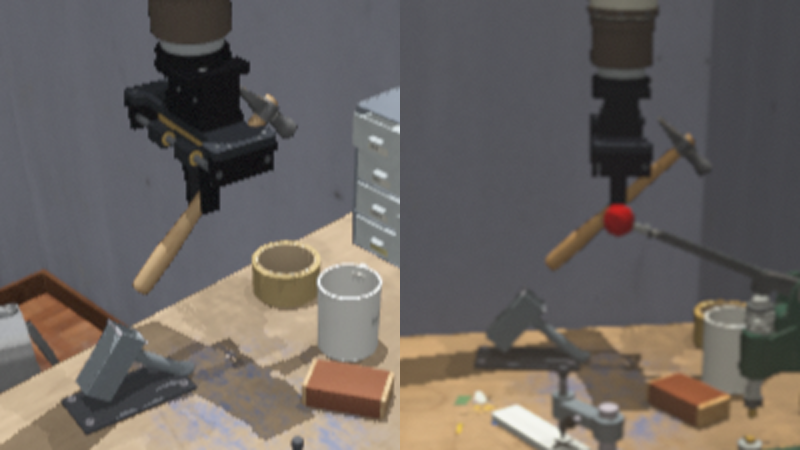

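The hammer is fully out and held, still sloping at about 44° (side crop: tail at (552,265), head end at (688,140)). The tool can only turn about the vertical, so I'll level the hammer by lowering its tail onto the rim of the fixed sleeve and letting the handle pivot in the pads.

```bash
python3 - <<'E'
from h import *
np.set_printoptions(precision=4,suppress=True)
S,D=load("scene5"),load("side5")
t=tri(ray(S,241.5,192.5),ray(D,306,212.5));h=tri(ray(S,302.5,104),ray(D,374,147.5))
d=h[0]-t[0];print("tail",t,"headend",h,np.linalg.norm(d),np.degrees([np.arcsin(d[2]/np.linalg.norm(d)),np.arctan2(d[1],d[0])]))
a=np.radians(-9.5);r=np.array([np.cos(a),np.sin(a)]);n=np.array([-r[1],r[0]]);T=np.array([.6443,-.0738])
for X in (t[0][:2],h[0][:2],np.array([.5203,-.054])): print("r,lat",(X-T)@r,(X-T)@n)
print("block",plane(S,344,243,.03))
E
```

```text
tail (array([ 0.5618, -0.0589,  0.1425]), np.float64(0.004043890345039743)) headend (array([ 0.7298, -0.0889,  0.3162]), np.float64(0.004262213671174492)) 0.24354845625437063 [ 45.5257 -10.1305]
r,lat -0.0837956343766178 0.0010952155496103501
r,lat 0.08682135770784716 -0.0007823861573033333
r,lat -0.12556735718665812 -0.0009374482162868402
block [ 0.7013 -0.2472  0.03  ]
```

>>> apply_moves(
  plan=[
    [[20, 0, 0], 0],
    [[40, 0, 0], 0],
    [[51, 0, 8], 0],
    [[51, 0, 16], 0],
    [[51, 0, 22], 0],
    [[51, 0, 22], 0],
    [[51, 0, 22], 0],
  ],
  grip_force=35,
)

```text
clock: 10.3
position: [0.5947, -0.066, 0.2131]
orientation: [-0.247, -3.131, 0.001]
force: [-0.5, 0.8, -3.0]
width: 0.0174
grip_force: 35.0
```

>>> apply_moves(
  plan=[
    [[0, 0, 8], 0],
    [[0, 0, 14], 0],
    [[0, 0, 20], 0],
    [[0, 0, 26], 0],
    [[0, 0, 32], 0],
    [[0, 0, 38], 0],
  ],
)

```text
clock: 10.9
position: [0.5945, -0.0659, 0.1755]
orientation: [0.246, 3.131, -0.0]
force: [0.1, 1.0, 0.0]
width: 0.0176
grip_force: 35.0
```

>>> apply_moves(
  plan=[
    [[0, 0, 6], 0],
    [[0, 0, 12], 0],
    [[0, 0, 18], 0],
    [[0, 0, 24], 0],
    [[0, 0, 30], 0],
    [[0, 0, 36], 0],
    [[0, 0, 42], 0],
    [[0, 0, 48], 0],
    [[0, 0, 48], 0],
  ],
)

```text
clock: 11.8
position: [0.5932, -0.0658, 0.1261]
orientation: [-0.247, -3.129, 0.0]
force: [-0.1, 0.6, -1.4]
width: 0.0172
grip_force: 35.0
```

```bash
cat > shot.py <<'E'
import sys
from workcell import env, viewer
from h import *
k=sys.argv[1];B=dict(np.load("pics/scene3.npz"))
s=env.sense();print(s["position"],s["force"],s["moment"],s["width"])
for n in ("scene","side"):
    m=viewer.camera_model(n);im=viewer.capture(n);np.savez(f"pics/{n}{k}.npz",im=im,**m)
    hsv=cv2.cvtColor(im,cv2.COLOR_RGB2HSV)
    # wood handle vs grey wall: saturated orange above the table region
    w=((hsv[...,0]>8)&(hsv[...,0]<25)&(hsv[...,1]>90)&(hsv[...,2]>60)).astype(np.uint8)
    c,l,st,ce=cv2.connectedComponentsWithStats(w)
    for i in range(1,c):
        x,y,ww,h,a=st[i]
        if 25<a<1500 and x<430 and y<330: print(n,st[i],ce[i].round(0))
E
python3 shot.py 6
```

```text
[ 0.59315739 -0.06584307  0.12606395] [-0.0503004   0.58254492 -1.40828534] [0.02074595 0.09290672 0.01581223] 0.017229833418469915
scene [233 160  20  17  66] [241. 169.]
scene [284 182  12   8  31] [290. 186.]
scene [301 183  29  21 374] [315. 195.]
scene [ 138  185  115   46 1185] [203. 208.]
scene [186 221  10  14  56] [190. 229.]
scene [  0 230  92  44 256] [ 45. 251.]
scene [322 230  44  29 926] [344. 244.]
scene [ 90 244   8  27 125] [ 93. 260.]
scene [378 294  65  42 652] [408. 321.]
scene [247 314  10  10  29] [252. 318.]
side [272 216  43   9 323] [291. 220.]
side [322 217  36   6 200] [340. 220.]
side [289 246  15   7  72] [296. 249.]
side [341 279  13  10  59] [346. 284.]
```

```bash
cat > lev.py <<'E'
import sys
from h import *
k=sys.argv[1];T=np.array([float(v) for v in sys.argv[2:4]]+[0]);az=np.radians(float(sys.argv[4]))
x0,x1,y0,y1=map(int,sys.argv[5:9])
D=load("side"+k);hsv=cv2.cvtColor(D["im"],cv2.COLOR_RGB2HSV)
w=((hsv[...,0]>8)&(hsv[...,0]<25)&(hsv[...,1]>90)&(hsv[...,2]>60));r=np.array([np.cos(az),np.sin(az),0]);n=np.array([-r[1],r[0],0])
Q=[]
for x in range(x0,x1):
    ys=np.where(w[y0:y1,x])[0]
    if len(ys)<3: continue
    o,d=ray(D,x,y0+ys.mean());X=o+d*(n@(T-o))/(n@d);Q.append([(X-T)@r,X[2],len(ys)])
Q=np.array(Q);print(Q[::6].round(4));good=abs(Q[:,2]-np.median(Q[:,2]))<=1
p=np.polyfit(Q[good,0],Q[good,1],1);print("tilt deg",np.degrees(np.arctan(p[0])),"z at TCP",p[1],"r range",Q[good,0].min(),Q[good,0].max())
E
python3 lev.py 6 .5932 -.0658 -9.5 270 360 212 230
```

```text
[[-0.1264  0.1182  4.    ]
 [-0.1102  0.117   9.    ]
 [-0.0939  0.1173  9.    ]
 [-0.0777  0.1175  9.    ]
 [-0.0614  0.1178  9.    ]
 [-0.0452  0.118   7.    ]
 [-0.0289  0.1168  6.    ]
 [-0.0126  0.1171  4.    ]
 [ 0.0226  0.1191  5.    ]
 [ 0.0388  0.1207  6.    ]
 [ 0.0551  0.121   6.    ]
 [ 0.0714  0.1212  6.    ]
 [ 0.0876  0.1215  6.    ]
 [ 0.1039  0.1217  4.    ]]
tilt deg 1.795175429025832 z at TCP 0.11863472816531022 r range -0.12371514826335123 0.1011965566031818
```

The hammer is level (about 2° tilt, handle axis at z=0.118). I'll tighten the grip, lift off the rim and check that it stays level.

>>> apply_moves(
  plan=[
    [[0, 0, 0], 0],
    [[0, 0, 0], 0],
    [[0, 0, 0], 0],
    [[0, 0, -8], 0],
    [[0, 0, -20], 0],
    [[0, 0, -40], 0],
    [[0, 0, -60], 0],
    [[0, 0, -80], 0],
    [[0, 0, -100], 0],
    [[0, 0, -115], 0],
    [[0, 0, -125], 0],
    [[0, 0, -125], 0],
  ],
  grip_force=60,
)

```text
clock: 13.1
position: [0.5951, -0.0659, 0.255]
orientation: [0.246, 3.127, 0.001]
force: [-0.1, 0.7, -4.1]
width: 0.0171
grip_force: 60.0
```

```bash
python3 shot.py 7 | grep -v " 2[2-9][0-9]  *[0-9]* .*scene"; 
```

```text
[ 0.5950544  -0.06587071  0.2550165 ] [-0.07030825  0.74709642 -4.11630725] [-0.00687666 -0.02637333  0.02500587] 0.017061339015547888
scene [227 104  20  17  63] [236. 112.]
scene [259 131  35  16 162] [274. 139.]
scene [196 145  53  26 351] [224. 158.]
scene [296 183  34  21 447] [312. 194.]
scene [138 185  91  26 244] [188. 197.]
scene [180 196  41  35 773] [200. 212.]
scene [186 221  10  15  56] [190. 229.]
scene [  0 230  92  44 254] [ 45. 251.]
scene [322 230  44  29 929] [344. 244.]
scene [ 90 243   8  28 126] [ 93. 260.]
scene [378 294  66  42 646] [408. 321.]
scene [247 314  10  10  28] [251. 318.]
side [272 171  44   9 336] [292. 175.]
side [324 171  36   7 213] [342. 174.]
side [289 247  15   6  70] [296. 250.]
side [341 279  13  10  58] [346. 284.]
side [  0 299  25   4  43] [ 11. 300.]
```

>>> apply_moves(
  plan=[
    [[8, -15, 0], 0],
    [[20, -40, 0], 0],
    [[33, -68, 0], 0],
    [[47, -96, 0], 0],
    [[61, -124, 0], 0],
    [[75, -152, 0], 0],
    [[89, -180, 0], 0],
    [[102, -208, 0], 0],
    [[115, -235, 0], 0],
    [[126, -258, 0], 0],
    [[131, -269, 0], 0],
    [[133, -273, 0], 0],
  ],
)

```text
clock: 14.4
position: [0.4187, -0.3155, 0.2519]
orientation: [-0.25, -3.13, -0.001]
force: [0.3, 1.3, -3.4]
width: 0.0166
grip_force: 60.0
```

```bash
python3 lev.py 7 .5951 -.0659 -9.5 270 362 166 184 | tail -4; python3 shot.py 8
```

```text
[ 0.0682  0.2481  7.    ]
 [ 0.084   0.2497  6.    ]
 [ 0.0998  0.2486  5.    ]]
tilt deg 2.298504741771496 z at TCP 0.24527327099599947 r range -0.12413265626929199 0.09715092947032941
[ 0.41874784 -0.31547424  0.25187533] [ 0.28239964  1.26232059 -3.44635934] [-0.01744073 -0.02862478  0.01287565] 0.016625993329685975
scene [322 183   8  17  72] [325. 191.]
scene [ 138  185   91   46 1138] [195. 207.]
scene [297 184  16  19 191] [305. 193.]
scene [232 186  26  26  74] [244. 198.]
scene [233 198   9  10  38] [236. 202.]
scene [251 215   9  10  39] [254. 219.]
scene [309 214   7   6  28] [312. 216.]
scene [186 221  10  15  56] [190. 229.]
scene [  0 230  92  47 390] [ 45. 252.]
scene [322 230  44  29 930] [344. 244.]
scene [192 234  67  39 420] [227. 255.]
scene [ 90 244   7  27 125] [ 93. 260.]
scene [378 294  79  42 653] [409. 321.]
scene [247 313  11  12  57] [252. 319.]
side [203 202  53  11 475] [227. 207.]
side [265 202  43   9 304] [287. 206.]
side [287 246  19   7 103] [296. 249.]
side [341 279  11  10  54] [346. 284.]
side [291 281   9   6  28] [295. 283.]
side [  0 299  25   4  44] [ 11. 300.]
```

```bash
python3 lev.py 8 .4187 -.3155 -9.5 200 312 198 216 | tail -3; python3 - <<'E'
from h import *
np.set_printoptions(precision=4,suppress=True)
from workcell import viewer
a=np.radians(-9.5);T=np.array([.4187,-.3155,.245]);r=np.array([np.cos(a),np.sin(a),0])
for n,bg,k in (("scene","scene3","scene8"),("side","side0","side8")):
    B,C=load(bg),load(k);m=C
    F=T+.117*r-[0,0,.046]
    p=lambda X:(lambda c:(m["fx"]*c[0]/c[2]+m["cx"],m["fy"]*c[1]/c[2]+m["cy"]))(m["R"]@X+m["t"])
    u,v=p(F);print(n,"face px pred",u,v,"pein pred",p(F+[0,0,.098]))
    w=(np.abs(B["im"].astype(int)-C["im"].astype(int)).max(2)>30)
    u,v=int(u),int(v)
    for y in range(v-14,v+14,2):
        xs=[x for x in range(u-14,u+22) if w[y,x]]
        print(y,(min(xs),max(xs),len(xs)) if xs else None,end="; ")
    print()
E
```

```text
[ 0.0807  0.2481  8.    ]
 [ 0.0939  0.2483  8.    ]]
tilt deg 2.268932732204783 z at TCP 0.2443772359642322 r range -0.12477743992406115 0.10056539058188034
scene face px pred 318.9645780650404 233.9475689336974 pein pred (np.float64(318.70800350872), np.float64(188.64634577182005))
219 (304, 323, 19); 221 (304, 323, 15); 223 (304, 323, 15); 225 (304, 324, 16); 227 (304, 325, 17); 229 (314, 325, 12); 231 (314, 325, 12); 233 (315, 323, 9); 235 None; 237 None; 239 None; 241 None; 243 None; 245 None; 
side face px pred 313.16398175146855 226.60548185200392 pein pred (np.float64(313.6992398683857), np.float64(184.3930706146128))
212 (311, 321, 11); 214 (310, 319, 10); 216 (309, 315, 7); 218 (307, 313, 7); 220 (305, 311, 7); 222 (303, 317, 9); 224 (300, 317, 15); 226 (299, 314, 11); 228 (299, 304, 6); 230 (301, 302, 2); 232 (300, 302, 3); 234 (301, 302, 2); 236 None; 238 None;
```

The face appears at scene (319.5,234), exactly where predicted and about 2 mm from the punch's axis. Lowering 45 mm leaves the face about 48 mm above the punch head.

>>> apply_moves(
  plan=[
    [[0, 0, 8], 0],
    [[0, 1, 18], 0],
    [[1, 1, 28], 0],
    [[1, 1, 38], 0],
    [[1, 1, 45], 0],
    [[1, 1, 45], 0],
    [[1, 1, 45], 0],
    [[1, 1, 45], 0],
    [[1, 1, 45], 0],
    [[1, 1, 45], 0],
  ],
)

```text
clock: 15.5
position: [0.4194, -0.3137, 0.208]
orientation: [0.247, 3.131, -0.0]
force: [0.1, -0.2, -3.2]
width: 0.0172
grip_force: 60.0
```

```bash
python3 shot.py 9 | head -1; python3 - <<'E'
from h import *
np.set_printoptions(precision=4,suppress=True)
from workcell import env
T=env.sense()["position"];a=np.radians(-9.5);r=np.array([np.cos(a),np.sin(a),0])
print("face est",T+.118*r-[0,0,.049], "clock",env.sense()["clock"])
B,C=load("scene3"),load("scene9")
w=(np.abs(B["im"].astype(int)-C["im"].astype(int)).max(2)>30)
for y in range(236,276,2):
    xs=np.where(w[y,300:340])[0]+300; print(y,(xs.min(),xs.max(),len(xs)) if len(xs) else None,end="; ")
# bar change vs after release
d=np.abs(B["im"].astype(int)-C["im"].astype(int)).max(2)[296:325,290:340];print("\nbar region changed px",(d>30).sum())
E
python3 lev.py 9 .419 -.3145 -9.5 200 312 212 236 | tail -1
```

```text
[ 0.41938239 -0.31365872  0.20797263] [ 0.13515988 -0.16761226 -3.1719436 ] [-0.02624993 -0.00841773 -0.00656276] 0.017228641309183966
face est [ 0.5357 -0.3331  0.1588] clock 15.6
236 (np.int64(300), np.int64(323), 24); 238 (np.int64(300), np.int64(322), 22); 240 (np.int64(300), np.int64(323), 19); 242 (np.int64(300), np.int64(323), 19); 244 (np.int64(300), np.int64(324), 20); 246 (np.int64(300), np.int64(322), 19); 248 (np.int64(300), np.int64(322), 18); 250 (np.int64(300), np.int64(322), 13); 252 (np.int64(317), np.int64(320), 4); 254 None; 256 None; 258 None; 260 None; 262 None; 264 None; 266 None; 268 None; 270 (np.int64(317), np.int64(320), 4); 272 None; 274 None; 
bar region changed px 735
tilt deg 2.3330517248455536 z at TCP 0.2002157211735915 r range -0.12523946599470415 0.10075105770717208
```

```bash
python3 -c "
from workcell import env
print(env.sign_off())"
```

```text
the job is handed in; nothing more can be done
None
```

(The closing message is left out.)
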